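Close the tea caddy and weigh it

TASK

Put the outer lid back on the open tea caddy where it stands on the desk, and press it straight down past the seal until it is fully home, its skirt closed level onto the shoulder all round. Then set the closed caddy down gently in the middle of the scale's pan, upright, to be weighed, and let go. Do not push the pan down to its stop, and leave the other things on the desk where they are.

Things in the scene. Friction and masses are not known exactly. Their poses are not given: they have to be found in the camera images.
- caddy: The open tea caddy, plain pewter, standing upright: a cylinder 58 mm in diameter, 60 mm high to its flat shoulder, from which a neck 48 mm in diameter rises 16.5 mm (top 4.5 mm tapering to 41 mm), closed by an inner lid that stays in. 0.25 to 0.4 kg, closed 92 mm high. Origin: centre of the underside, z up along its axis; yaw is of no account.
- caddy_shoulder (a point): Centre of the caddy at the height of its shoulder (60 mm above the base), where the skirt of the seated lid comes to rest; axes as the caddy. A black rubber seal ring, 53.6 mm in diameter, runs round the neck 6 mm above the shoulder.
- caddy_lid: The caddy's outer lid, plain pewter, 60 g, lying right way up on the desk: a cap 55 mm in diameter, open below, bore 50.4 mm wide and 18 mm deep, top face 20 mm above its lower edge, with a knob 20 mm in diameter standing 12 mm above that. Origin: centre of the skirt's lower edge, z up. Seated, it is held only by the seal's friction (some 4 N), so carry the caddy by its body.
- lid_knob (a point): Centre of the top of the lid's knob, 32 mm above the lid's lower edge; axes as the lid. Set loosely on the neck the lid stops on the seal, about 9 mm proud of the shoulder; some 7 to 14 N straight down on the middle of the knob (more if it sits askew) pushes it past the seal, home on the shoulder (gap 0). It does not spring back.
- scale: A mechanical 1 kg spring scale, fixed to the desk: cream housing, foot 116 x 116 mm, tapering to 84 mm square at 84 mm height, with a round dial on the side that faces the scale's own -x. Origin: centre of its underside, z up. On top it carries a round steel pan 128 mm in diameter.
- pan_top (a point): Centre of the flat top face of the scale's pan (flat part 114 mm in diameter, rim 3.5 mm higher), 102.5 mm above the desk when empty; moves down with the pan.
- pan (a joint): How far the sprung pan is pressed down, m: 0 empty, 1.2 N for each mm (a 0.3 kg load sinks it 2.5 mm), stop at 0.011.
- tall_tin: A bystander: closed pewter tin, taller than the caddy, 66 mm in diameter, 115 mm high with its knob; origin under its centre.
- seal_lion: A bystander: grey stone seal 32 x 32 mm with a carved beast on top, 63 mm high; origin under its centre.
- seal_plain: A bystander: tan stone seal, 24 x 24 x 56 mm, upright; origin under its centre.
- graver: A bystander: carving chisel lying along its x axis, 140 mm long, 16 mm thick; origin on the desk below its middle.
- cup: A bystander: white teacup standing on the desk, 60 mm across, 42 mm high; origin under its centre.
- paste_box: A bystander: closed round white porcelain box for seal paste, 60 mm in diameter, 33 mm high; origin under its centre.
Mind the look-alikes: they are no part of the job. What is shaped like the caddy but blue is not meant. Leave any turquoise look-alike of the caddy_lid alone.

How it is judged:
By the outcome, as a careful person would: the job done as asked, in the order asked, and still so for the second after the job is handed in, with the robot touching nothing.
It also fails if it takes over 61 s, if anything falls off the work surface, if the arm or the gripper's body presses on something with over 40 N, if the wrist force passes 120 N, or if a joint passes its speed limit or range.

ROBOT

A 6-joint arm with a two-finger parallel gripper is mounted at the origin on the work surface. World frame = base frame: x ahead of the robot, y to its left, z up, the work surface at z = 0. Lengths are in mm, angles in rad, forces in N, time in s.
With the tool pointing down it reaches from about 300 to 775 mm from the base axis. Payload 14.6 kg.
Tool frame: the origin (TCP) lies on the centre line of the jaws, within the pads' length; the fingertips stand 19 mm ahead of it and the grasp point (between the pads) is the TCP (bot.tip_reach is the distance from the TCP to the fingertips, in mm); y points along the fingers, x is the direction in which the jaws open and shut, and the axes are right-handed (so a half turn about y gives the same grasp; the last joint's range is limited). The gripper opens to 85 mm and grips with 20 to 120 N. Pads are 22 mm wide; open, the fingers measure 114 mm over their backs; the gripper's body (76 mm by 85 mm) begins 54 mm behind the grasp point. The pads swing forward as they close: fully open they stand 13 mm farther back than shut.
Start: joints at [-1.361, 0.3, 1.521, -0, 1.321, -0.067], TCP at [150.297, -529.056, 250.281] pointing down, gripper open.
Joint ranges: [-3.03, 3.03], [-0.79, 2.21], [0.23, 2.52], [-1.04, 4.18], [0, 3.07], [-2.55, 2.55]. Speed limits (rad/s): [2.22, 2.22, 2.57, 3.14, 3.14, 3.14].

INTERFACE

Orientations are given as a unit quaternion [w, x, y, z].
In Python, from rig import bot gives the robot as it stands. Calls block until the motion is done:
- bot.move_to(position, orientation): joint-space move of the TCP to a pose.
- bot.servo_line(position, attitude=None, speed=150, until_force=None): straight line of the TCP; attitude=None keeps the orientation; speed is the mean speed in mm/s. With until_force (N) it stops when the force on the tool has changed by that much, and returns True; else False.
- bot.move_joints(angles): joint-space move.
- bot.move_gripper(opening, grip_force=None): finger opening in mm; grip_force is the grip in N (None keeps the last); returns when the fingers have stopped.
- bot.dwell(seconds).
- bot.ik(position, orientation): joint angles nearest the present ones, or None.
- bot.read_state(): the state.
- bot.read_camera(name): name is "scene" or "top" or "wrist"; returns a dict with "image" (480x640x3 uint8, blue, green, red), "depth" (480x640 float32, mm along the optical axis (not along the pixel's ray), 0 where there is no reading), "fovy" (degrees; the focal length in pixels is half the picture's height over the tangent of half this angle, whatever the lens; pixels are square), "cx", "cy" (the principal point, pixels), "eye" and "attitude" of the camera in the world; the wrist camera has in their place "mount" (4x4, takes a point from camera to tool coordinates, whose origin is the TCP and whose axes are the tool frame's). Camera axes: x right, y down, z forward; pixel columns grow to the right and rows downward; lengths in mm; the calibration is good to about 2 mm. A picture is of the moment at which its call begins: read the wrist's pose just before it.
A pose or a line that the arm cannot do raises bot.MotionError and nothing moves.
- bot.finish_job(): hands the job in, once; it reports no verdict.
The state is a dict: "clock": time; "joint_positions": joint angles; "qvel": joint speeds; "effort": joint torques, N m; "ee_pos": TCP position; "tool_rot": TCP orientation; "ft_force": force on the tool from outside, world axes, zero at the start; "moment": the same for the moment, N m; "grip_width": finger opening in mm.
Only numpy, scipy, OpenCV 4.12 (cv2) and the standard library are available. Lean on these libraries where they do the work, as an engineer would, in place of code of your own. Each camera call takes 0.05 s, during which the arm holds its last target.

## Working session

There is one attempt and no reset: what is moved stays moved. The work goes in short steps, each a Python script; the robot and the scene stay as the last script left them, time stands still between calls to the robot, and variables do not carry over. Pictures are saved under pics/ and viewed, and the job is handed in when it is done.

```bash
ls; mkdir -p pics
cat > h.py <<'E'
import numpy as np, cv2
from rig import bot
from scipy.spatial.transform import Rotation as R
def rot(q): return R.from_quat([q[1],q[2],q[3],q[0]]).as_matrix()
def snap(name,fn=None):
    s=bot.read_state(); c=bot.read_camera(name)
    if 'mount' in c:
        T=np.eye(4); T[:3,:3]=rot(s['tool_rot']); T[:3,3]=s['ee_pos']
        M=T@np.array(c['mount']); c['E']=M[:3,3]; c['R']=M[:3,:3]
    else:
        c['E']=np.array(c['eye']); 
        a=np.array(c['attitude']); c['R']=rot(a) if a.size==4 else a
    c['f']=240/np.tan(np.radians(c['fovy'])/2)
    if fn: cv2.imwrite(fn,c['image'])
    return c
def onplane(c,u,v,z):
    d=c['R']@np.array([(u-c['cx'])/c['f'],(v-c['cy'])/c['f'],1]); return c['E']+d*(z-c['E'][2])/d[2]
def cloud(c):
    v,u=np.mgrid[0:480,0:640]; d=c['depth']
    P=np.stack([(u-c['cx'])/c['f']*d,(v-c['cy'])/c['f']*d,d],-1)
    return P@c['R'].T+c['E']
E
python3 - <<'E'
from h import *
for n in ['scene','top','wrist']:
    c=snap(n,f'pics/{n}0.png'); print(n,c['E'],c['R'].round(3).tolist(),c['f'],c['cx'],c['cy'])
s=bot.read_state();print(s)
E
```

```text
pics
scene [1067.47934781  740.49877071  752.69626478] [[-0.85, 0.299, -0.434], [0.526, 0.495, -0.692], [0.008, -0.816, -0.578]] 560.7560743388206 322.2936231800895 241.49348191357376
top [ 372.74037606  -58.2663123  1162.38401779] [[0.017, -0.983, 0.182], [-1.0, -0.015, 0.009], [-0.006, -0.182, -0.983]] 484.3645106476733 321.8680068725359 231.0567489337842
wrist [ 221.61145795 -509.42523471  373.13008941] [[0.273, -0.92, -0.281], [-0.962, -0.261, -0.078], [-0.002, 0.292, -0.956]] 380.4771620281703 313.89720466934966 242.69672832179893
{'clock': 0.15, 'joint_positions': array([-1.36061031e+00,  3.00352987e-01,  1.52143548e+00, -4.54079591e-05,
        1.32070737e+00, -6.66412607e-02]), 'qvel': array([-1.07942097e-03, -1.32846527e-03, -2.73166746e-03, -8.66361474e-05,
        5.03375855e-04, -5.42880087e-04]), 'effort': array([-1.14648108e-03, -5.43667245e+01, -3.61886501e+01, -1.12169878e-04,
        3.11561518e-03, -3.26775876e-05]), 'ee_pos': array([ 150.24964348, -528.91073613,  249.84769766]), 'tool_rot': array([ 0.56440371, -0.56400918,  0.42648038, -0.4259772 ]), 'ft_force': array([-0.24769114, -0.65680403, -1.20093017]), 'moment': array([-0.06432692, -0.02815125,  0.00800736]), 'grip_width': 85.52516945485462}
```

View pics/scene0.png

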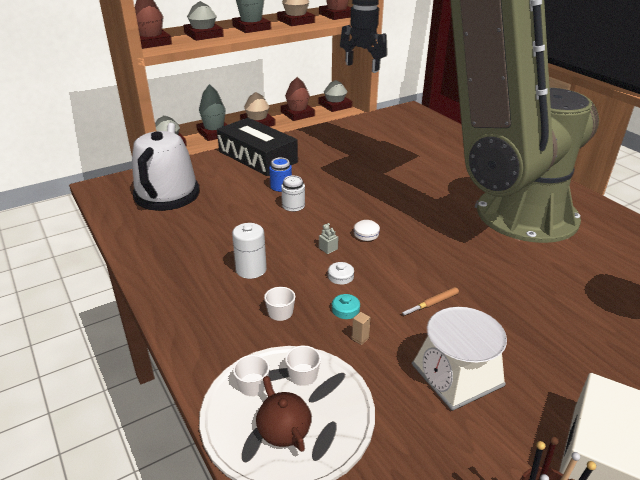

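View pics/top0.png

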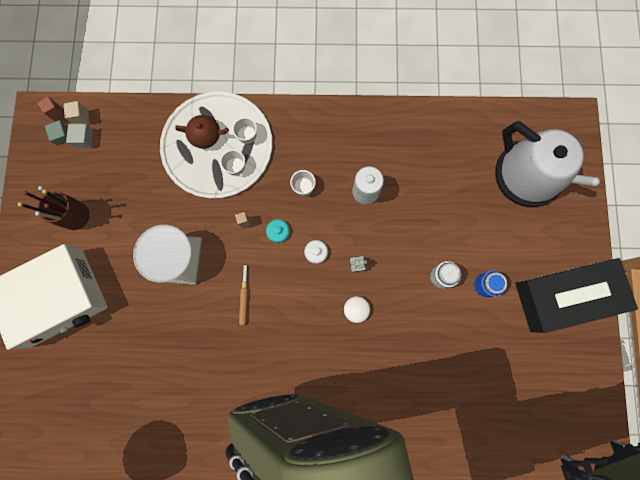

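The scene shows these candidates, with top-view pixels:
- **Caddy:** grey open-necked at (447,274), blue at (491,284), and tall tin at (368,184). The grey one fits, being pewter with a neck.
- **Lid:** grey knobbed disc at (316,251), turquoise at (278,231), and paste box (white, no knob) at (357,309). The grey knobbed one fits.

I'll confirm both in a crop.

Run:
```python
from h import *
c=snap('top'); s=snap('scene')
A=cv2.resize(c['image'][215:335,260:520],None,fx=3,fy=3,interpolation=cv2.INTER_CUBIC)
B=cv2.resize(s['image'][150:330,230:420],None,fx=3,fy=3,interpolation=cv2.INTER_CUBIC)
A=A[:, :780]; cv2.imwrite('pics/cropA.png',A); cv2.imwrite('pics/cropB.png',B)
for n,u,v,z in [('caddytop',449.5,272,76.5),('lidknob',316,250,32),('lid',316,252,15),('pan',162,253,102.5),('tin',369,180,115),('lion',358,264,40),('plain',241,218,56),('cup',303,182,42),('paste',357,309,33),('turq',278,230,20),('blue',494,282,76.5)]:
    print(n,onplane(c,u,v,z).round(1))
P=cloud(c)
for n,u,v in [('caddy',449,272),('lid',316,251),('pan',162,253)]:
    print(n,P[v,u].round(1))
m=(P[...,2]>97)&(P[...,2]<112)&(np.abs(P[...,1]-P[253,162,1])<80)&(np.abs(P[...,0]-P[253,162,0])<80)
q=P[m];print('pan',len(q),q.min(0),q.max(0),((q.min(0)+q.max(0))/2).round(1),np.median(q[:,2]))
for n,u,v,lo,hi in [('caddy shoulder',447,274,50,90),('lid',316,251,12,40)]:
    m=(P[...,2]>lo)&(P[...,2]<hi)&(np.abs(P[...,1]-P[v,u,1])<45)&(np.abs(P[...,0]-P[v,u,0])<45)
    q=P[m];print(n,len(q),q.min(0).round(1),q.max(0).round(1),((q.min(0)+q.max(0))/2).round(1))
```

```text
caddytop [ 484.9 -336.    76.5]
lidknob [536.4 -34.9  32. ]
lid [534.  -34.7  15. ]
pan [514.1 304.  102.5]
tin [ 684.6 -152.5  115. ]
lion [ 503.9 -133.4   40. ]
plain [605.6 141.3  56. ]
cup [699.1  -0.9  42. ]
paste [ 400.6 -131.9   33. ]
turq [585.2  57.5  20. ]
blue [ 464.1 -434.4   76.5]
caddy [ 484.6 -334.3   78.9]
lid [534.1 -35.   31.2]
pan [513.9 303.6 103.7]
pan 2595 [449.65604529 240.27496304  97.05350457] [577.4338821  368.32147083 111.1456439 ] [513.5 304.3 104.1] 103.08156073304713
caddy shoulder 531 [ 453.  -364.9   50.2] [ 509.7 -306.7   80.7] [ 481.3 -335.8   65.4]
lid 414 [507.5 -58.7  12.4] [560.5  -6.1  36.7] [534.  -32.4  24.6]
```

```bash
python3 -c "
import cv2,numpy as np
a=cv2.imread('pics/cropA.png');b=cv2.imread('pics/cropB.png')
b=cv2.resize(b,(0,0),fx=.44,fy=.44)
c=np.zeros((a.shape[0]+b.shape[0],a.shape[1],3),np.uint8);c[:a.shape[0]]=a;c[a.shape[0]:,:b.shape[1]]=b;cv2.imwrite('pics/crop.png',c);print(c.shape)"
```

```text
(598, 780, 3)
```

View pics/crop.png

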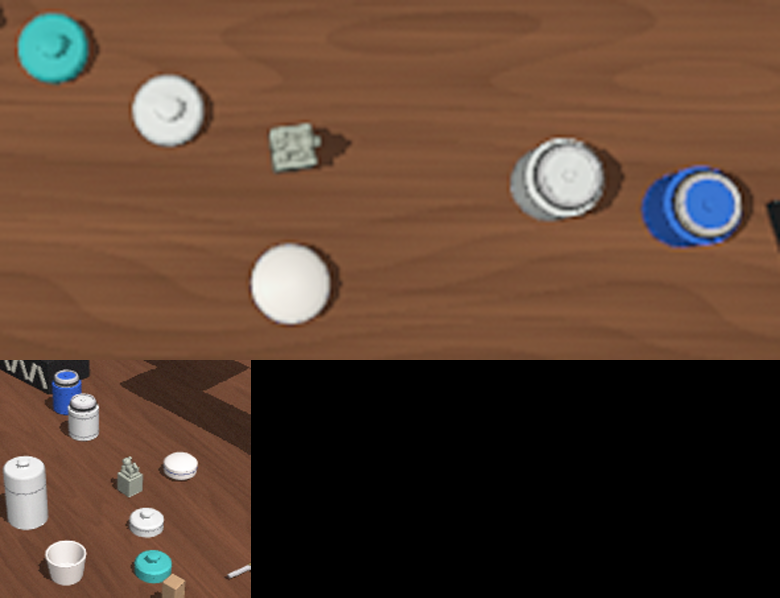

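The crop confirms the pewter caddy, with a grey neck and black seal, at (447,274). It also confirms the pewter knobbed lid at (316,251). The heights agree: knob 31, caddy top 79 and pan 103.7. Next I'll refine both with the wrist camera.

```bash
cat >> h.py <<'E'
def down(a):
    c,s=np.cos(a),np.sin(a)
    M=np.array([[c,0,-s],[s,0,c],[0,-1,0]])
    q=R.from_matrix(M).as_quat(); return [q[3],q[0],q[1],q[2]]
E
python3 - <<'E'
from h import *
print(bot.tip_reach, rot(bot.read_state()['tool_rot']).round(2).tolist())
for a in np.arange(0,2*np.pi,np.pi/4):
    for p in [(484,-335,220),(535,-34,200),(514,304,260),(514,304,147)]:
        j=bot.ik(list(p),down(a)); print(round(a,2),p,None if j is None else np.round(j,2))
E
```

```text
19.0 [[0.27, -0.0, 0.96], [-0.96, 0.0, 0.27], [-0.0, -1.0, 0.0]]
0.0 (484, -335, 220) [-0.67  0.41  1.44 -0.    1.29 -0.67]
0.0 (535, -34, 200) [-0.13  0.32  1.62 -0.    1.2  -0.13]
0.0 (514, 304, 260) [ 0.47  0.4   1.37 -0.    1.38  0.47]
0.0 (514, 304, 147) [ 0.47  0.5   1.49 -0.    1.15  0.47]
0.79 (484, -335, 220) [-0.67  0.41  1.44 -0.    1.29 -1.45]
0.79 (535, -34, 200) [-0.13  0.32  1.62 -0.    1.2  -0.92]
0.79 (514, 304, 260) [ 0.47  0.4   1.37 -0.    1.38 -0.31]
0.79 (514, 304, 147) [ 0.47  0.5   1.49 -0.    1.15 -0.31]
1.57 (484, -335, 220) [-0.67  0.41  1.44 -0.    1.29 -2.24]
1.57 (535, -34, 200) [-0.13  0.32  1.62 -0.    1.2  -1.7 ]
1.57 (514, 304, 260) [ 0.47  0.4   1.37 -0.    1.38 -1.1 ]
1.57 (514, 304, 147) [ 0.47  0.5   1.49 -0.    1.15 -1.1 ]
2.36 (484, -335, 220) None
2.36 (535, -34, 200) [-0.13  0.32  1.62 -0.    1.2  -2.49]
2.36 (514, 304, 260) [ 0.47  0.4   1.37 -0.    1.38 -1.88]
2.36 (514, 304, 147) [ 0.47  0.5   1.49 -0.    1.15 -1.88]
3.14 (484, -335, 220) [-0.67  0.41  1.44 -0.    1.29  2.47]
3.14 (535, -34, 200) None
3.14 (514, 304, 260) None
3.14 (514, 304, 147) None
3.93 (484, -335, 220) [-0.67  0.41  1.44  0.    1.29  1.69]
3.93 (535, -34, 200) [-0.13  0.32  1.62 -0.    1.2   2.22]
3.93 (514, 304, 260) None
3.93 (514, 304, 147) None
4.71 (484, -335, 220) [-0.67  0.41  1.44 -0.    1.29  0.9 ]
4.71 (535, -34, 200) [-0.13  0.32  1.62 -0.    1.2   1.44]
4.71 (514, 304, 260) [ 0.47  0.4   1.37 -0.    1.38  2.04]
4.71 (514, 304, 147) [ 0.47  0.5   1.49 -0.    1.15  2.04]
5.5 (484, -335, 220) [-0.67  0.41  1.44 -0.    1.29  0.12]
5.5 (535, -34, 200) [-0.13  0.32  1.62 -0.    1.2   0.65]
5.5 (514, 304, 260) [ 0.47  0.4   1.37 -0.    1.38  1.26]
5.5 (514, 304, 147) [ 0.47  0.5   1.49 -0.    1.15  1.26]
```

Angle 0 works everywhere, and the jaws along world x also keep clear of the blue caddy.

Run:
```python
from h import *
q=down(0)
bot.move_to([484,-335,200],q); bot.dwell(.2); c1=snap('wrist','pics/w_caddy.png')
bot.move_to([535,-34.5,160],q); bot.move_gripper(32,40);bot.dwell(.2); c2=snap('wrist','pics/w_lid.png')
for n,c in(('caddy',c1),('lid',c2)):
    P=cloud(c)
    import pickle; pickle.dump(c,open(n+'.pkl','wb'))
    c0=np.array([484,-335]) if n=='caddy' else np.array([535,-34.5])
    near=np.linalg.norm(P[...,:2]-c0,axis=-1)<45
    h=P[...,2][near]; print(n,np.histogram(h,bins=range(-5,120,5)))
    def proj(p):
        x=c['R'].T@(np.array(p)-c['E']); return (x[:2]/x[2]*c['f']+[c['cx'],c['cy']]).round(0)
    for z in ((0,60,76.5) if n=='caddy' else (0,20,32)): print(z,proj([*c0,z]))
s=bot.read_state();print(s['clock'],s['ee_pos'],s['ft_force'],s['grip_width'])
```

```text
caddy (array([2290, 1062,   36,   64,   52,   55,   56,   65,   55,   75,   42,
        105,  575,  202,  465, 2755,  883,    0,    0,    0,    0,    0,
          0,    0]), array([ -5,   0,   5,  10,  15,  20,  25,  30,  35,  40,  45,  50,  55,
        60,  65,  70,  75,  80,  85,  90,  95, 100, 105, 110, 115]))
0 [315. 214.]
60 [315. 233.]
76.5 [315. 239.]
lid (array([4100, 1845,   61,   83, 2469, 1208,   68,  557,    0,    0,    0,
          0,    0,    0,    0,    0,    0,    0,    0,    0,    0,    0,
          0,    0]), array([ -5,   0,   5,  10,  15,  20,  25,  30,  35,  40,  45,  50,  55,
        60,  65,  70,  75,  80,  85,  90,  95, 100, 105, 110, 115]))
0 [314. 227.]
20 [314. 234.]
32 [315. 239.]
3.9333 [535.00457005 -34.48653373 160.00482053] [-0.13771109 -0.79322298  0.93581307] 31.623441075133595
```

View pics/w_caddy.png

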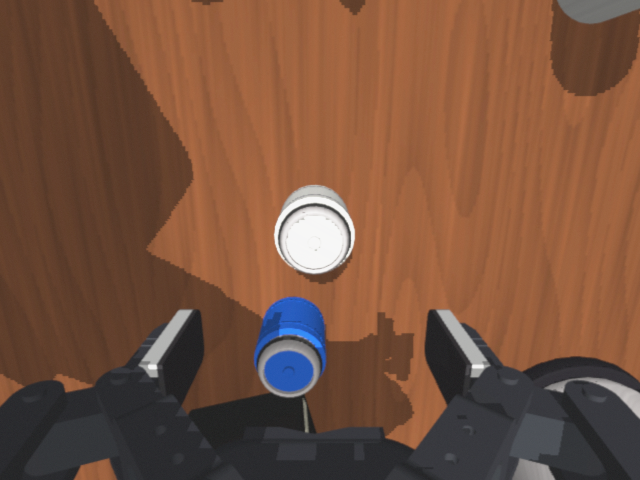

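View pics/w_lid.png

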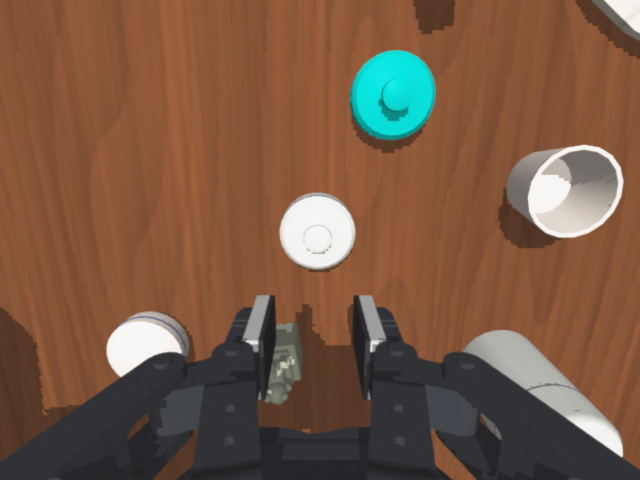

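Run:
```python
from h import *
import pickle
def fit(c,c0,lo,hi,rad):
    P=cloud(c); m=(np.linalg.norm(P[...,:2]-c0,axis=-1)<rad)&(P[...,2]>lo)&(P[...,2]<hi)
    n,l,st,ce=cv2.connectedComponentsWithStats(m.astype(np.uint8)); k=1+np.argmax(st[1:,4]); m=l==k
    cs,_=cv2.findContours(m.astype(np.uint8),cv2.RETR_EXTERNAL,cv2.CHAIN_APPROX_NONE)
    ct=max(cs,key=cv2.contourArea); zm=np.median(P[...,2][m])
    e=cv2.fitEllipse(ct)
    (x,y),r=cv2.minEnclosingCircle(P[...,:2][m].astype(np.float32))
    return zm.round(1),'pix',np.round(e[0],1),np.round(e[1],1),'minEnc',round(x,1),round(y,1),round(r,1)
c=pickle.load(open('lid.pkl','rb'));c0=np.array([535,-34.5])
print('disc',fit(c,c0,15,45,40)); print('knob',fit(c,c0,28,45,20))
for z,uv in ((20,fit(c,c0,15,45,40)[2]),(32,fit(c,c0,28,45,20)[2])): print(onplane(c,*uv,z).round(1))
c=pickle.load(open('caddy.pkl','rb'));c0=np.array([484,-335])
print('shoulder+',fit(c,c0,56,95,40)); print('neck',fit(c,c0,67,95,40))
for z,uv in ((60,fit(c,c0,56,95,40)[2]),(74,fit(c,c0,67,95,40)[2])): print(onplane(c,*uv,z).round(1))
A=pickle.load(open('lid.pkl','rb'))['image'][180:280,265:365]; B=c['image'][170:290,255:375]
cv2.imwrite('pics/cc.png',np.hstack([cv2.resize(A,(390,390)),cv2.resize(B,(390,390))]))
```

```text
disc (np.float64(19.8), 'pix', array([316.7, 232.1]), array([72.1, 74.3]), 'minEnc', 536.7, -34.9, 27.7)
knob (np.float64(31.3), 'pix', array([316.7, 238. ]), array([26.6, 27.3]), 'minEnc', 536.6, -34.7, 9.8)
[536.6 -33.1  20. ]
[536.5 -34.   32. ]
shoulder+ (np.float64(72.9), 'pix', array([313.6, 234.5]), array([76.8, 79. ]), 'minEnc', 483.0, -337.4, 29.0)
neck (np.float64(73.2), 'pix', array([313.6, 238.4]), array([69. , 71.1]), 'minEnc', 482.9, -337.0, 25.7)
[ 482.9 -336.2   60. ]
[ 482.9 -335.    74. ]
```

View pics/cc.png

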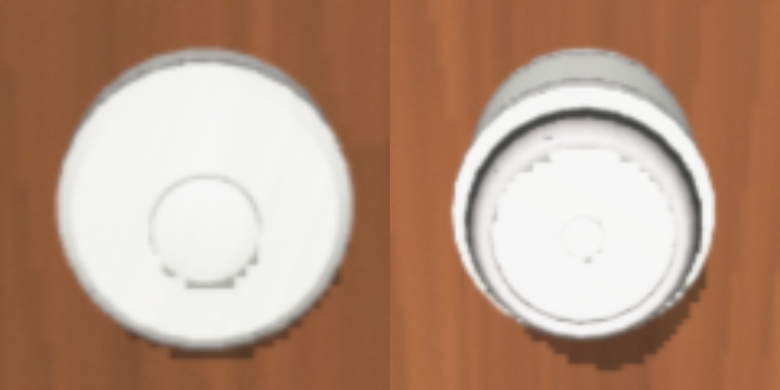

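The lid measures (536.6,-34.6), with disc radius 27.7 and knob radius 9.8. The caddy measures (483,-336), with radius 29.0. All of these match the given sizes. Now I'll grasp the knob with a guarded descent.

Run:
```python
from h import *
q=down(0)
bot.servo_line([536.6,-34.6,65],speed=120)
hit=bot.servo_line([536.6,-34.6,41.5],speed=35,until_force=3)
s=bot.read_state();print(hit,s['clock'],s['ee_pos'],s['ft_force'])
if not hit:
    bot.move_gripper(14,40); s=bot.read_state();print('closed',s['grip_width'],s['ft_force'],s['ee_pos'])
    c=snap('wrist','pics/w_grip.png')
```

```text
False 5.7 [536.671816   -34.59913772  41.58105654] [-0.5310646  -0.26221272  0.02852461]
closed 17.536239172152754 [-0.94469604 -0.55354679  5.47032418] [536.79162614 -34.63320968  41.91529871]
```

View pics/w_grip.png

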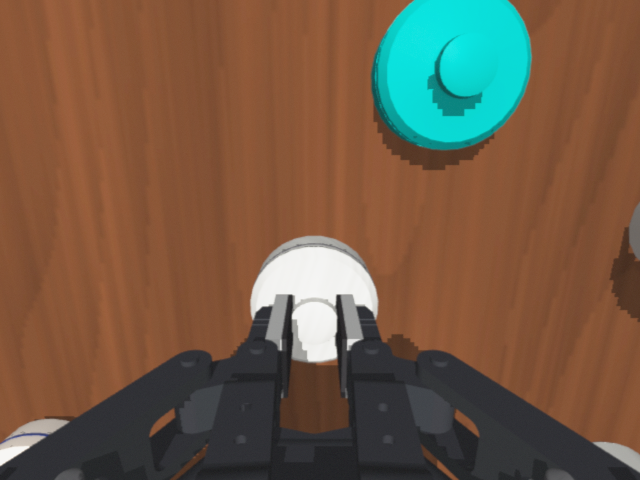

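The pads hold the knob: pads at u≈283 and 346, lid disc centred at u≈315. Now I'll lift and check it.

Run:
```python
from h import *
bot.servo_line([536.8,-34.6,140],speed=150); bot.dwell(.1)
c=snap('wrist','pics/w_lift.png'); s=bot.read_state();print(s['clock'],s['grip_width'],s['ft_force'],s['ee_pos'])
P=cloud(c)-np.array(s['ee_pos'])
m=(np.abs(P[...,0])<32)&(np.abs(P[...,1])<32)&(P[...,2]<-16)&(P[...,2]>-28)
q=P[m];print(len(q),q.min(0),q.max(0)); 
(x,y),r=cv2.minEnclosingCircle(q[:,:2].astype(np.float32));print(x,y,r)
# plane fit of the visible top away from fingers
t=q[q[:,1]>0]; t=t[np.abs(t[:,2]-np.median(t[:,2]))<2]; A=np.c_[t[:,:2],np.ones(len(t))];print(np.linalg.lstsq(A,t[:,2],rcond=None)[0], np.median(t[:,2]))
cs=snap('scene','pics/s_lift.png')
```

```text
6.9833 17.547382321407476 [-0.67952977 -0.57148922 -0.617222  ] [536.37959841 -34.5548175  138.91487574]
6428 [-28.18656582 -27.45066425 -27.99500642] [ 26.58699729  27.49949707 -16.00194963]
-0.6701217889785767 -0.0657416433095932 27.757343292236328
[ 8.23633799e-04 -3.46123065e-02 -2.19241927e+01] -22.32387754435028
```

View pics/w_lift.png

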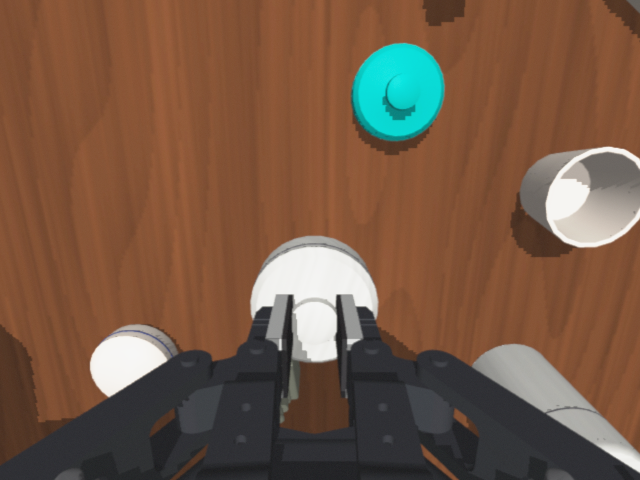

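View pics/s_lift.png

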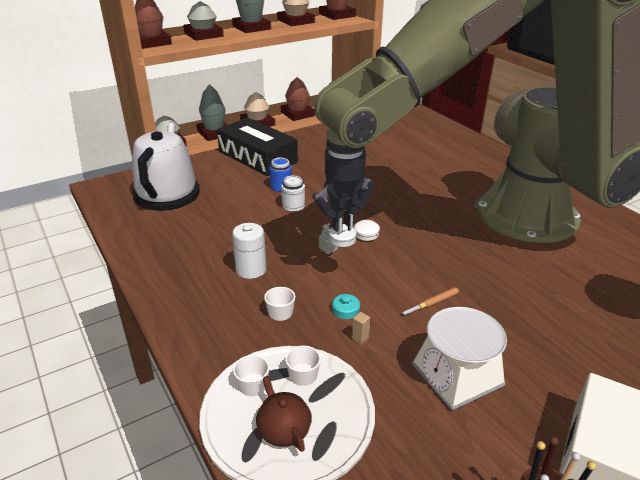

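The lid is held level within about 2° and centred within 0.7 mm. Now to carry it over and lower it, guarded, onto the neck.

```bash
python3 - <<'E'
from h import *
q=down(0)
bot.move_to([483.7,-336.8,150],q)
bot.servo_line([483.7,-336.8,122],speed=100); bot.dwell(.15)
s=bot.read_state();print(s['clock'],s['ee_pos'],s['ft_force'],s['grip_width'])
hit=bot.servo_line([483.7,-336.8,108],speed=20,until_force=3)
s=bot.read_state();print(hit,s['clock'],s['ee_pos'],s['ft_force'],s['moment'])
c=snap('wrist','pics/w_set.png'); snap('scene','pics/s_set.png')
E
python3 -c "
import cv2;a=cv2.imread('pics/s_set.png')[120:240,220:380];cv2.imwrite('pics/s_setc.png',cv2.resize(a,(800,600),interpolation=2))"
```

```text
8.7917 [ 484.03512848 -336.83860495  122.69998548] [ 0.54732574  0.33658853 -0.77560085] 17.708286911796495
True 9.3583 [ 483.57021124 -336.71194321  110.09207408] [ 1.14500205 -0.06290903  0.36038507] [-0.14837255 -0.16271286  0.03768205]
```

View pics/s_setc.png

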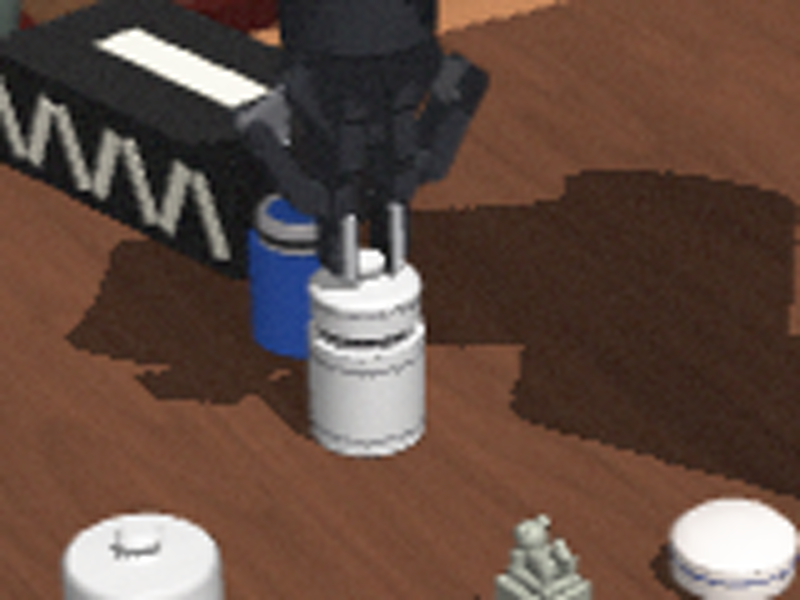

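The lid sits level on the neck, stopped on the seal at TCP z=110, where about 111 was expected. Now I'll press it.

Run:
```python
from h import *
q=down(0)
for z in (106,103.5,101.5,100):
    hit=bot.servo_line([483.7,-336.8,z],speed=20,until_force=22)
    s=bot.read_state();print(z,hit,s['clock'],s['ee_pos'].round(2),s['ft_force'].round(2),s['grip_width'])
    if hit: break
```

```text
106 False 9.8167 [ 483.65 -336.75  105.78] [ 1.41 -0.61 -0.57] 18.037640719097208
103.5 False 10.0917 [ 483.49 -336.6   103.06] [ 0.59 -0.86 -1.98] 17.443736614763633
101.5 False 10.3417 [ 483.75 -337.08  101.94] [-1.46 -1.68  4.71] 17.552050306709692
100 False 10.5917 [ 484.03 -337.24  101.78] [-4.82  2.48 18.23] 17.866428331816074
```

TCP reached 101.8 with 18 N, where home was predicted at 101.9. Next I'll release and press the middle of the knob with closed fingers, to confirm and finish.

Run:
```python
from h import *
q=down(0)
bot.servo_line([483.8,-336.9,102],speed=20)
bot.move_gripper(34); bot.servo_line([483.8,-336.9,150],speed=150); 
bot.dwell(.1); c=snap('wrist','pics/w_rel.png'); snap('scene','pics/s_rel.png')
s=bot.read_state();print(s['clock'],s['ft_force'])
P=cloud(c); 
for lo,hi,r in((70,100,35),(87,100,16),(55,100,40)):
    m=(np.linalg.norm(P[...,:2]-[483.7,-336.8],axis=-1)<r)&(P[...,2]>lo)&(P[...,2]<hi)
    t=P[m];(x,y),rr=cv2.minEnclosingCircle(t[:,:2].astype(np.float32));print(lo,x,y,rr,np.median(t[:,2]))
m=(np.linalg.norm(P[...,:2]-[483.7,-336.8],axis=-1)<24)&(P[...,2]>74)&(P[...,2]<86)
t=P[m];A=np.c_[t[:,:2]-[483.7,-336.8],np.ones(len(t))];print('plane',np.linalg.lstsq(A,t[:,2],rcond=None)[0])
a=cv2.imread('pics/s_rel.png')[120:240,220:380];cv2.imwrite('pics/s_relc.png',cv2.resize(a,(800,600),interpolation=2))
```

```text
11.8167 [-0.61347408 -0.10931033 -0.22720009]
70 482.9893798828125 -337.0364074707031 27.815143585205078 80.11774103231463
87 482.9399719238281 -336.89776611328125 9.9174222946167 91.48762931841313
55 482.32305908203125 -336.2250671386719 28.74588394165039 79.9880323756619
plane [-3.26462321e-03  5.82933190e-03  8.01741169e+01]
```

View pics/s_relc.png

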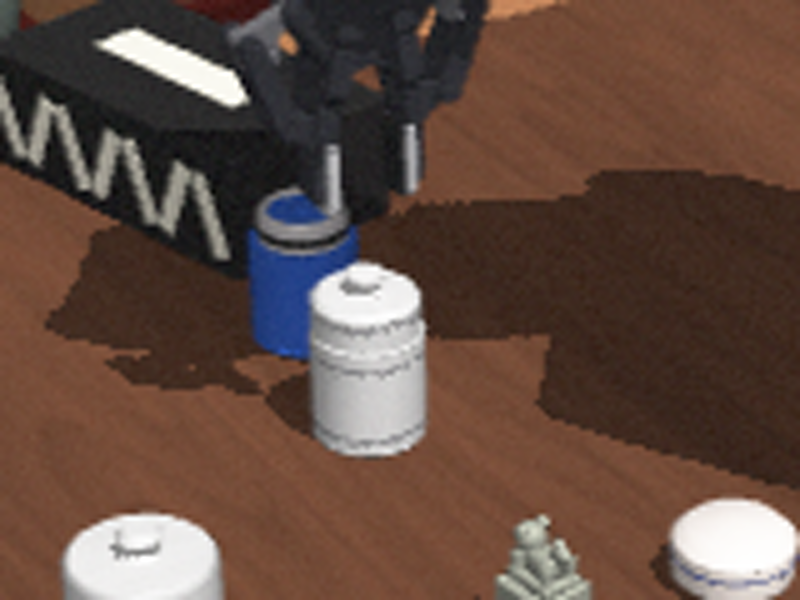

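View pics/w_rel.png

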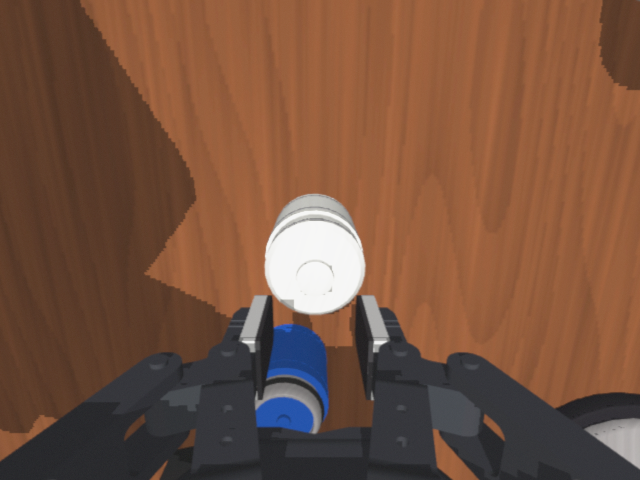

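The lid is down: top at z=80.1 (home is 80), level within 0.4°, and no dark ring showing. A final press on the knob will confirm it.

Run:
```python
from h import *
bot.move_gripper(0,40)
bot.servo_line([483.8,-336.9,118],speed=120); bot.dwell(.1)
print(bot.read_state()['ft_force'])
z=None
hit=bot.servo_line([483.8,-336.9,108],speed=20,until_force=6); s=bot.read_state();print(hit,s['ee_pos'].round(2),s['ft_force'].round(2))
hit=bot.servo_line([483.8,-336.9,s['ee_pos'][2]-4],speed=20,until_force=16); s=bot.read_state();print(hit,s['clock'],s['ee_pos'].round(2),s['ft_force'].round(2))
bot.servo_line([483.8,-336.9,165],speed=150)
bot.move_gripper(85); bot.dwell(.1)
c=snap('wrist','pics/w_home.png'); P=cloud(c)
for lo,hi,r in((70,100,35),(87,100,16)):
    m=(np.linalg.norm(P[...,:2]-[483.7,-336.8],axis=-1)<r)&(P[...,2]>lo)&(P[...,2]<hi)
    t=P[m];(x,y),rr=cv2.minEnclosingCircle(t[:,:2].astype(np.float32));print(lo,x,y,rr,np.median(t[:,2]))
m=(np.linalg.norm(P[...,:2]-[483.7,-336.8],axis=-1)<24)&(P[...,2]>74)&(P[...,2]<86)
t=P[m];A=np.c_[t[:,:2]-[483.7,-336.8],np.ones(len(t))];print('plane',np.linalg.lstsq(A,t[:,2],rcond=None)[0])
print(bot.read_state()['clock'])
```

```text
[-0.55609501 -0.544351    0.28160563]
True [ 484.05 -337.06  111.05] [-0.72 -0.47  8.67]
True 13.3833 [ 484.84 -337.62  111.23] [-2.82  2.12  9.38]
70 482.5958557128906 -337.2420349121094 27.93014907836914 79.82198914783156
87 482.7838134765625 -336.9549865722656 10.000406265258789 91.15648405335179
plane [-1.93039115e-04  2.21531016e-03  7.98749534e+01]
14.8333
```

View pics/w_home.png

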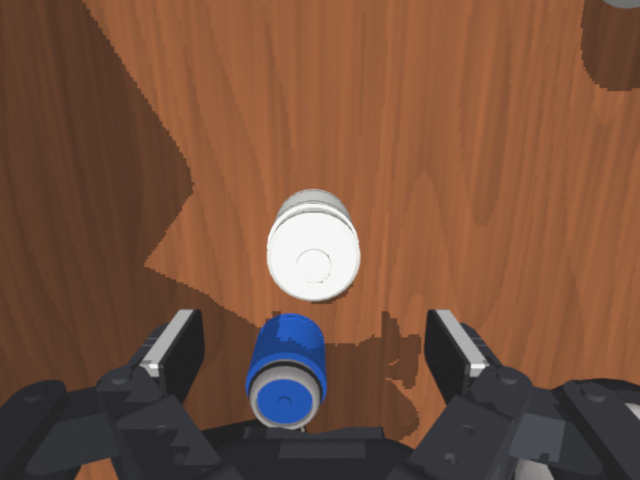

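Contact came at TCP 111.05, so the knob top is at 92.05, which is fully home (16 N applied with no give). Now I'll grip the body.

Run:
```python
from h import *
hit=bot.servo_line([483.7,-336.9,46],speed=90,until_force=5); s=bot.read_state();print(hit,s['clock'],s['ee_pos'].round(2),s['ft_force'].round(2))
if not hit:
    bot.move_gripper(50,45); s=bot.read_state();print(s['grip_width'],s['ft_force'].round(2))
    f0=s['ft_force']
    bot.servo_line([483.7,-336.9,150],speed=100); bot.dwell(.3)
    s=bot.read_state();print(s['clock'],s['grip_width'],s['ee_pos'].round(2),s['ft_force'].round(2)); snap('wrist','pics/w_car.png'); snap('scene','pics/s_car.png')
    a=cv2.imread('pics/s_car.png')[60:240,200:440];cv2.imwrite('pics/s_carc.png',cv2.resize(a,(800,600),interpolation=2))
```

```text
False 16.3083 [ 483.93 -337.08   46.58] [-0.54  0.29  0.29]
56.716796344493716 [-1.89  0.95  5.78]
18.175 56.753341292861705 [ 483.65 -336.86  149.73] [ 1.23  0.62 -3.83]
```

View pics/s_carc.png

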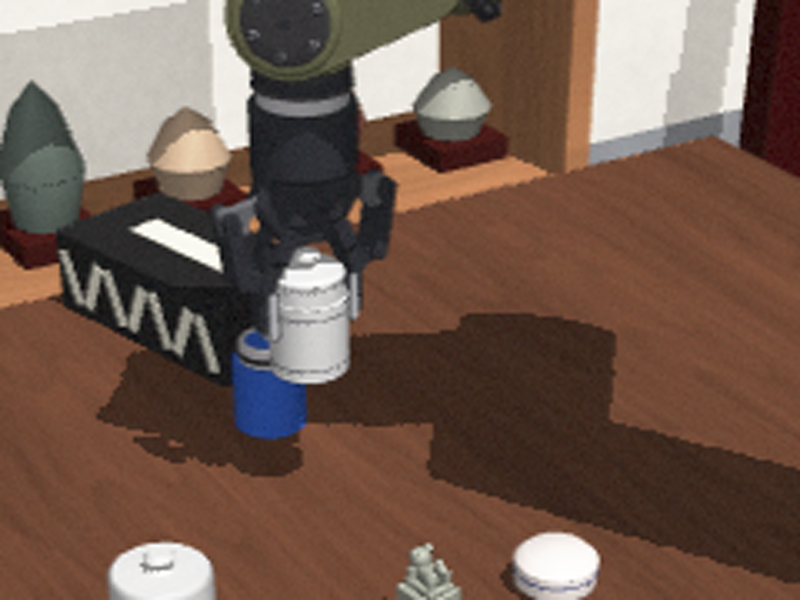

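The caddy is held upright by its body at about 3.8 N. Now over to the scale.

Run:
```python
from h import *
q=down(0)
bot.servo_line([483.7,-336.9,215],speed=150)
bot.move_to([513.8,304,215],q); bot.dwell(.4)
s=bot.read_state();print(s['clock'],s['grip_width'],s['ee_pos'].round(2),s['ft_force'].round(2))
c=snap('wrist','pics/w_pan.png'); t=snap('top','pics/t_pan.png'); snap('scene','pics/s_pan.png')
P=cloud(c); m=(np.linalg.norm(P[...,:2]-[513.8,304],axis=-1)<75)&(P[...,2]>97)&(P[...,2]<111)
k=P[m];print(len(k),k.min(0),k.max(0));(x,y),r=cv2.minEnclosingCircle(k[:,:2].astype(np.float32));print(x,y,r)
```

```text
21.55 56.76971985616301 [513.85 303.9  215.  ] [ 0.05  0.08 -2.81]
18088 [452.07062534 264.93187476  99.52394155] [579.37774256 366.13170019 107.63434226]
515.7722778320312 302.3332214355469 64.09400177001953
```

View pics/w_pan.png

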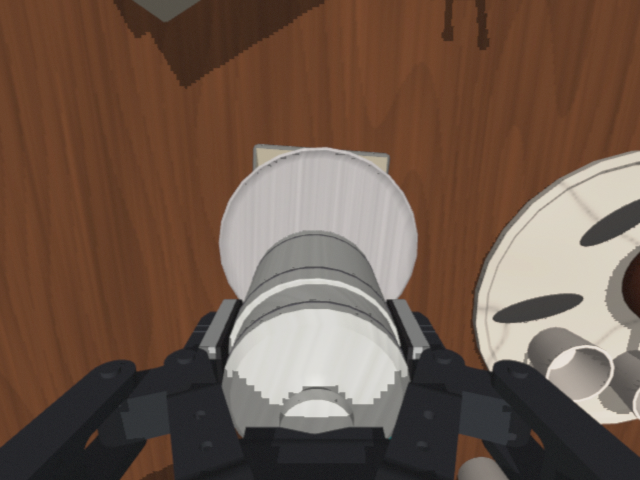

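View pics/s_pan.png

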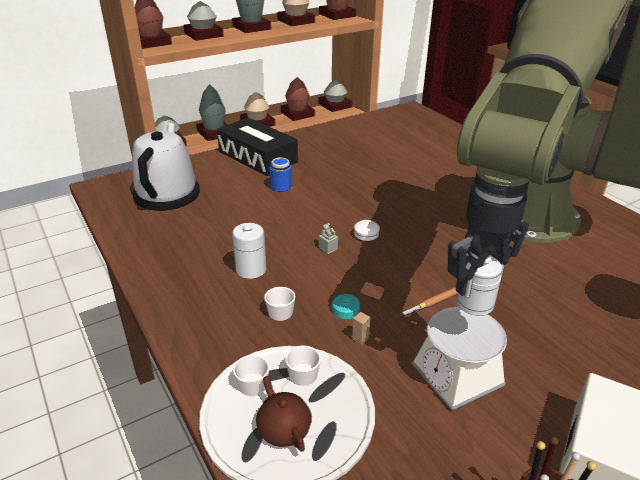

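The pan centre is (516,302) by the wrist camera and (514,304) by the top camera. I'll take (515,303) and lower slowly until most of the weight is on the pan.

Run:
```python
from h import *
bot.servo_line([515,303,155],speed=80); bot.dwell(.4)
s=bot.read_state();print(s['clock'],s['ee_pos'].round(2),s['ft_force'].round(2)); 
z=151
while z>=145.5:
    bot.servo_line([515,303,z],speed=8); bot.dwell(.25); 
    f=np.mean([ (bot.dwell(.03),bot.read_state()['ft_force'][2])[1] for _ in range(8)]); s=bot.read_state()
    print(z,round(s['clock'],2),s['ee_pos'].round(2)[2],f.round(2))
    if f>-0.6: break
    z-=1
```

```text
23.0 [515.02 303.04 155.15] [ 0.45  0.45 -4.93]
151 24.17 151.0 -3.82
150 24.96 150.02 -3.7
149 25.75 149.01 -3.73
148 26.54 148.03 -2.44
147 27.33 147.04 -1.15
146 28.12 146.05 -0.27
```

Contact was at TCP 149 as predicted, and the pan now carries nearly all the weight at about 3 mm deflection. Releasing.

Run:
```python
from h import *
bot.move_gripper(64); bot.dwell(.2); bot.move_gripper(85); bot.dwell(.2)
s=bot.read_state();print(s['clock'],s['grip_width'],s['ft_force'].round(2))
bot.servo_line([515,303,270],speed=100); 
c=snap('wrist','pics/w_end.png');snap('scene','pics/s_end.png')
P=cloud(c)
m=(np.linalg.norm(P[...,:2]-[515,303],axis=-1)<24)&(P[...,2]>170)&(P[...,2]<186)
t=P[m];A=np.c_[t[:,:2]-[515,303],np.ones(len(t))];print('lid top plane',np.linalg.lstsq(A,t[:,2],rcond=None)[0])
m=(np.linalg.norm(P[...,:2]-[515,303],axis=-1)<35)&(P[...,2]>165)
(x,y),r=cv2.minEnclosingCircle(P[m][:,:2].astype(np.float32));print('lid',x,y,r)
m=(np.linalg.norm(P[...,:2]-[515,303],axis=-1)<75)&(P[...,2]>94)&(P[...,2]<109)
(x,y),r=cv2.minEnclosingCircle(P[m][:,:2].astype(np.float32));print('pan',x,y,r,np.median(P[m][:,2]))
bot.move_to([450,120,300],down(0)); bot.dwell(.3)
snap('top','pics/t_end.png');snap('scene','pics/s_end.png')
a=cv2.imread('pics/s_end.png')[210:420,390:530];cv2.imwrite('pics/s_endc.png',cv2.resize(a,(400,600),interpolation=2))
s=bot.read_state();print(s['clock'])
```

```text
29.1167 85.34885965830624 [ 0.74 -0.06 -0.06]
lid top plane [-1.30854343e-03  4.04013997e-03  1.79213243e+02]
lid 515.1522827148438 308.57080078125 33.44518280029297
pan 515.6937866210938 302.3308410644531 64.16484069824219 99.31587502318797
31.8167
```

View pics/s_endc.png

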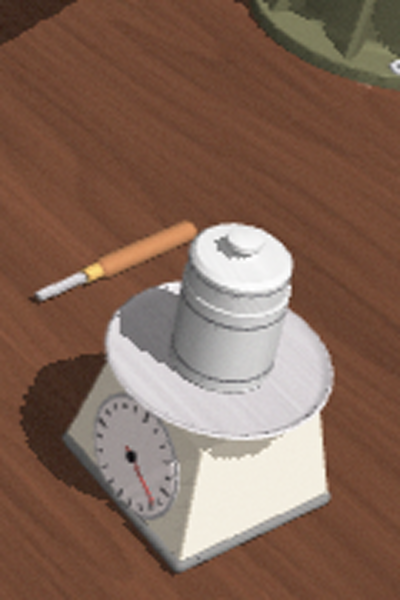

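View pics/t_end.png

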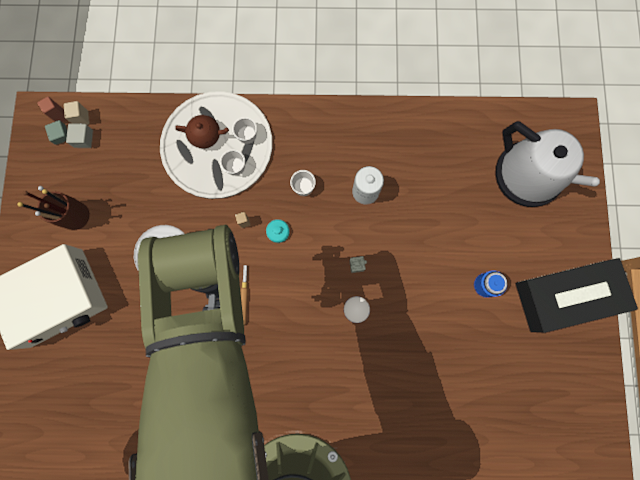

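View pics/w_end.png

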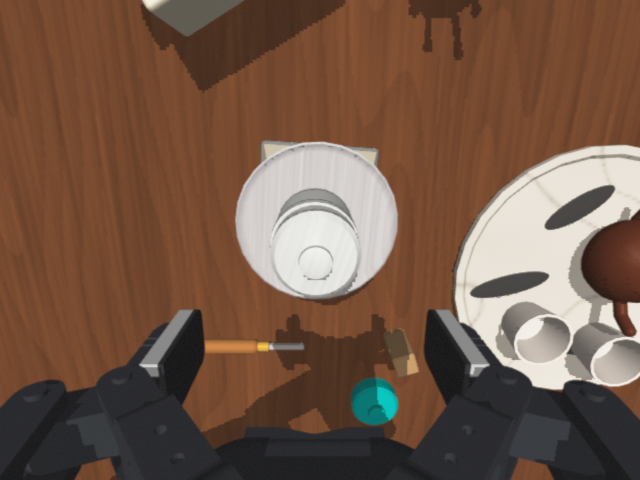

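The caddy stands upright and centred on the pan, with its lid top at 179.2 (pan at about 99.3, plus 80). The bystanders are at their original pixels, and the robot is clear. Handing in.

Run:
```python
from h import *
bot.finish_job()
```

```text
the job is handed in; nothing more can be done
```

The pewter lid is fully home on the pewter caddy, and the closed caddy stands upright in the middle of the scale's pan, released. I handed the job in just after clock 31.8 s of the 61 s allowed.

- **Lid:** I carried it by the knob onto the neck and pushed it past the seal. After letting go I pressed the knob again with closed fingers, and it did not give under about 16 N. The knob top then measured 92.05 mm above the desk (92 mm is home), and the lid was level to about 0.1°.
- **On the scale:** I carried the caddy by its body and lowered it in 1 mm steps until the pan held almost all of its weight (about 3.7 N), then opened the fingers. In the last check the pan had sunk about 3 mm of its 11 mm travel. The lid top was level and still 80 mm above the pan, so it is still closed. The caddy is within about 1–2 mm of the pan's centre.
- **Other things:** in the final top picture the visible bystanders and look-alikes are where they started; the arm hides the end of the graver there, but the scene picture shows it in place.

**Disagreements:** the top and wrist cameras put the pan's centre about 2.5 mm apart, so I aimed midway. The final circle fit on the lid was spoiled by stray points (radius 33 instead of 27.5 mm), so I took the caddy's position from where the gripper released it.

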